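# Swing the bench magnifier over the seed dish and clamp it

### The arm

A 6-joint arm with a two-finger parallel gripper is mounted at the origin on a cart in front of the work surface, level with it; the furniture and walls round the work are solid. World frame = base frame: x ahead of the robot, y to its left, z up, the work surface at z = 0. Lengths are in m, angles in rad, forces in N, time in s.
With the tool pointing down it reaches from about 0.375 to 0.975 m from the base axis. Payload 3.8 kg.
Tool frame: the origin (TCP) lies midway between the tips of the shut fingers; the grasp point (between the pads) lies 19 mm behind it (env.grip_depth is the z of the grasp point in the tool frame, in m); z points along the fingers, y is the line along which they close (so a half turn about z gives the same grasp; the last joint's range is limited). The gripper opens to 85 mm and grips with 20 to 120 N. Pads are 22 mm wide; open, the fingers measure 114 mm over their backs; the gripper's body (76 mm by 85 mm) begins 54 mm behind the grasp point. The pads swing forward as they close: fully open they stand 13 mm farther back than shut.
Start: joints at [1.256, 0.264, 1.604, -0, 1.274, -0.037], TCP at [0.185, 0.649, 0.231] pointing down, gripper open.
Joint ranges: [-2.63, 2.63], [-0.94, 2.18], [0.31, 2.57], [-1.31, 4.45], [0, 2.66], [-2.55, 2.55]. Speed limits (rad/s): [2.57, 2.57, 3.14, 3.14, 3.14, 3.14].

### API

Orientations are given as a unit quaternion [w, x, y, z].
In Python, from cell import env gives the robot as it stands. The module is installed in compiled form; this text tells all that it offers.
- The arm moves only by the tool move_arm, never from a script. Its argument "increments" is text: rows parted by semicolons, each of 7 numbers parted by spaces: the shift along the tool's x, y, z in cm, then the turn, a rotation vector about the tool's x, y, z in degrees, then the opening, from 0 (shut) to 1 (fully open). In form: x y z rx ry rz jaw; .... A call has 1 to 8 rows; each row shifts and turns the commanded pose from where the row before left it, along the tool's axes as they then stand; what a row does not reach is not made up. A row lasts 1/12 s, in which the tool goes at most 41.7 mm and 7.16 degrees, less where a joint would pass 70% of its speed; a pose out of reach is approached as far as the arm can. A call with a gripper value outside its range is refused whole. The fingers move at their own pace and stop on an object; "squeeze" is the grip in N (left out, the last holds). Time passes only in rows, so rows that do not move let the fingers close. It gives the time, the measured TCP pose, the force, the opening and the grip force at its end, in the units of the state.
- env.sense(): the state, without advancing time (a new reading comes with each control period).
- env.grab_frame(name): name is "side" or "top"; returns (picture, depth): 384x512x3 uint8, blue, green, red; 384x512 float32, m along the optical axis (not along the pixel's ray), 0 where there is no reading.
- env.calibration(name): a dict with "fx", "fy", "cx", "cy" (pixels), "k1" (the pictures are not rectified: a ray, as slopes to the right and down, at radius r is drawn at 1 + k1 r^2 times it, then the intrinsics apply), "R" (3x3) and "t" (3): a world point X has camera coordinates R X + t. Camera axes: x right, y down, z forward; pixel columns grow to the right and rows downward; lengths in m; the calibration is good to about 2 mm. A picture is of the moment at which its call begins. calibration takes no time and is no camera call.
- env.finish_job(): hands the job in; it is judged then, once.
The state is a dict: "time_s": time; "joint_positions": joint angles; "joint_vel": joint speeds; "effort": joint torques, N m; "tool_pos": TCP position; "tool_rot": TCP orientation; "force": force on the tool from outside, world axes, zero at the start; "wrist_torque": the same for the moment, N m; "opening": finger opening in m; "grasp_force": force on a finger pad.
Only numpy, scipy, OpenCV 4.12 (cv2) and the standard library are available. Lean on these libraries where they do the work, as an engineer would, in place of code of your own. Each camera call takes 0.05 s, during which the arm holds its last target. There are 200 camera calls.

### The job

With one fingertip, or the outside of the closed fingers, push the arm of the small swing-arm magnifier round until its lens is centred above the dish that holds seeds; then push the little clamp lever on top of its post clockwise (seen from above) as far as it goes, so that the lens stays over the seeds. Only push, do not pinch the arm or the lever, and keep your fingers off the lens and its black ring. Leave the three dishes and everything else on the desk where they stand.

Things in the scene. Friction and masses are not known exactly. Their poses are not given: they have to be found in the camera images.
- post_axis (a point): point on the vertical axis of the magnifier's post, at the height of its swinging arm (90 mm above the desk). The stand is fixed: round steel foot 74 mm across, post 22 mm across; arm and clamp lever turn about this same vertical axis. Its x axis is the stand's x: the arm points along the stand's -x (roughly to the robot) at joint boom = 0; y is 90 degrees counterclockwise of x, z up.
- boom (a joint): angle of the magnifier's arm (rad), -1.45 to 1.45 between stops. 0: arm points along the stand's -x; growing = counterclockwise seen from above (lens goes to the stand's -y, the robot's right). It stays where it is left and does not coast; stiff by friction, 0.12 N m (about 2 N at the middle of the arm). Not held by the clamp lever in the model: pushing the arm moves it still.
- boom_arm (a point): middle of the bare aluminium arm, 55 mm from the post axis, 90 mm above the desk: the place to push sideways. The arm is a level bar 10 mm wide and 14 mm high (its top 97 mm above the desk), free from 18 mm (round hub, 36 mm across, 24 mm high) to 80 mm from the axis, where the lens ring begins. x points along the arm from lens to post, y across it, z up.
- lens_center (a point): centre of the round clear lens at the end of the arm, 115 mm from the post axis and 90 mm above the desk. Its black ring is 70 mm across outside and 8 mm thick. Not to be touched.
- clamp (a joint): angle of the clamp lever (rad): 0 open, 1.1 at its stop (clamped); grows clockwise seen from above. Stays where it is left, friction 0.08 N m (about 2 N at clamp_arm). At 0 the lever points 1.4 rad counterclockwise of the stand's +x axis, at 1.1 it points 0.3 rad counterclockwise of it.
- clamp_arm (a point): point on the clamp lever's bar, 45 mm from the post axis, 122 mm above the desk: the place to push sideways. Steel bar 8 mm wide and 8 mm high (118 to 126 mm above the desk), free from 13 mm (hub, 26 mm across, its nut's top 132 mm above the desk) to 54 mm from the axis; then a black ball 16 mm across, the lever's end at 70 mm. x points outward along the lever, y across it, z up.
- dish_seeds: clear round dish with dark seeds in it, loose on the desk, 60 mm across, 13 mm high; origin at the centre of its underside. One of three dishes round the stand, about 115 mm from the post axis; any of the three places. It lies near joint boom = -1.1, 0 or 1.1, within about 0.06 rad.
- dish_empty_a: clear empty dish, loose, 60 mm across, 13 mm high; origin at the centre of its underside
- dish_empty_b: another empty dish like it
- weight_mid: brass knob weight standing loose between two of the dishes, 19 mm across, 30 mm high; origin under its centre
- weight_small: smaller brass knob weight standing loose between two of the dishes, 15 mm across, 24 mm high; origin under its centre
- jar: clear sample jar with white lid at the left of the desk, 48 mm across, 67 mm high, loose; origin under its centre
- marker: marker pen lying at the left front, 135 mm long, 17 mm across, loose; origin under its middle
- carton: small cardboard carton at the right, 42x66x38 mm, loose; origin under its centre
- pan_spare: empty shallow metal pan at the right front, 99 mm across, 12 mm high, loose; origin under its centre

How it is judged:
On the way, in this order (a step that is already met when the one before it is completed fails the run):
1. the lens stands still above the dish with seeds, the clamp lever still open (horizontal distance between lens_center and dish_seeds below 0.012 m and velocity of joint boom between -0.05 and 0.05 rad/s and value of joint clamp below 0.3 rad), for 0.3 s.
2. the clamp lever is pushed round to its stop (horizontal distance between lens_center and dish_seeds below 0.012 m and value of joint clamp above 1 rad), for 0.2 s.
At the end, for the whole second after the job is handed in: the lens centre is within 12 mm (seen from above) of the centre of the dish with seeds and at rest, the clamp lever is within 0.1 rad of its closed stop, and dishes and bystanders are within 15 mm of where they stood (all of step 2 and velocity of joint boom between -0.05 and 0.05 rad/s and distance of each of dish_seeds, dish_empty_a, dish_empty_b, weight_mid, weight_small, jar, marker, carton, pan_spare from where it was at the start of the episode below 0.015 m); the robot touches nothing.
It fails at once if a dish or a bystander is moved by more than 15 mm, or lifted (distance of any of dish_seeds, dish_empty_a, dish_empty_b, weight_mid, weight_small, jar, marker, carton, pan_spare from where it was at the start of the episode above 0.015 m).
It fails at once if the robot touches the lens or its ring (contact force between any of the fingers, the arm and boom_c2 above 0.5 N).
It fails at once if the magnifier's arm is pinched between the fingers (contact force between the fingers and boom above 0.5 N and y of the grasp point in the frame of boom_arm between -0.0045 and 0.0045 m and z of the grasp point in the frame of boom_arm between -0.03 and 0.02 m).
It fails at once if the clamp lever is pinched between the fingers (contact force between the fingers and clamp above 0.5 N and y of the grasp point in the frame of clamp_arm between -0.0045 and 0.0045 m and z of the grasp point in the frame of clamp_arm between -0.03 and 0.02 m).
It also fails if it takes over 51 s, if anything falls off the work surface, if the arm or the gripper's body presses on something with over 40 N, if the wrist force passes 120 N, or if a joint passes its speed limit or range.

## Working session

There is one attempt and no reset: what is moved stays moved. The work goes in short steps, Python scripts to look and compute and a tool call to move; the robot and the scene stay as the last step left them, time stands still between calls to the robot, and variables do not carry over. Pictures are saved under pics/ and viewed, at most 10 in all, crops included, and the job is handed in when it is done.

Besides the shell and the picture viewer there is one more tool, called after "Request:" as name(argument=value, ...), one argument or row to a line, values as JSON. move_arm: Moves the arm, as the interface text tells. Its arguments: {"type":"object","properties":{"increments":{"type":"string"},"squeeze":{"type":"number"}},"required":["increments"]}

```bash
mkdir -p pics
cat > h.py <<'E'
import numpy as np, cv2
from cell import env
def ray(c,u,v):
    x=(u-c["cx"])/c["fx"]; y=(v-c["cy"])/c["fy"]; X,Y=x,y
    for _ in range(20):
        s=1+c["k1"]*(X*X+Y*Y); X,Y=x/s,y/s
    R=np.array(c["R"]);t=np.array(c["t"])
    return -R.T@t, R.T@np.array([X,Y,1.])
def onplane(c,u,v,z):
    o,d=ray(c,u,v); return o+d*(z-o[2])/d[2]
def proj(c,P):
    p=np.array(c["R"])@np.array(P)+np.array(c["t"]); x,y=p[:2]/p[2]; s=1+c["k1"]*(x*x+y*y)
    return c["fx"]*x*s+c["cx"], c["fy"]*y*s+c["cy"]
E
python3 - <<'E'
from h import *
for n in("top","side"):
    p,d=env.grab_frame(n); cv2.imwrite(f"pics/{n}0.png",p); np.save(f"{n}d.npy",d)
    c=env.calibration(n); print(n,c["fx"],c["k1"],ray(c,256,192))
print(env.sense(), env.grip_depth)
E
```

```text
top 377.6259950438127 -0.049946791032569555 (array([ 0.34166231, -0.00798906,  1.19872842]), array([ 1.21939575e-01,  5.15413401e-04, -9.92601722e-01]))
side 448.7784607049728 0.029612083333588873 (array([0.53216163, 0.54465875, 1.05230901]), array([-0.01955391, -0.50170124, -0.86492793]))
{'time_s': 0.1, 'joint_positions': array([ 1.25612515e+00,  2.64685096e-01,  1.60527699e+00,  1.98098940e-05,
        1.27367973e+00, -3.68906461e-02]), 'joint_vel': array([-0.0017225 , -0.00166332, -0.00189354, -0.00075259,  0.00129132,
       -0.00105654]), 'effort': array([ 6.57597029e-04, -5.16710722e+01, -3.68590450e+01,  4.13225098e-05,
        6.37665376e-03, -1.61739575e-05]), 'tool_pos': array([0.18488101, 0.64848832, 0.23006025]), 'tool_rot': array([-1.88497302e-04,  1.38446961e-01,  9.90369320e-01, -1.00713393e-03]), 'force': array([-0.06729525, -0.04317413, -0.02005328]), 'wrist_torque': array([-0.04882168, -0.0201568 ,  0.03702559]), 'grasp_force': 0.0, 'opening': 0.0854702275613136} -0.0187
```

View pics/top0.png

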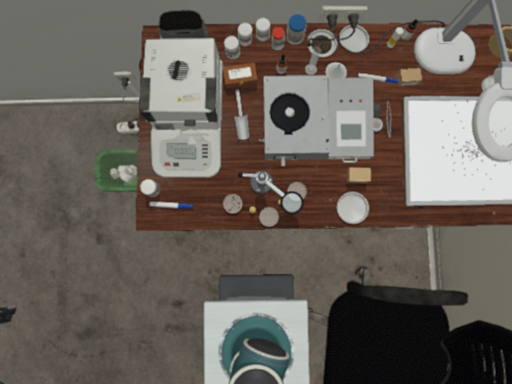

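View pics/side0.png

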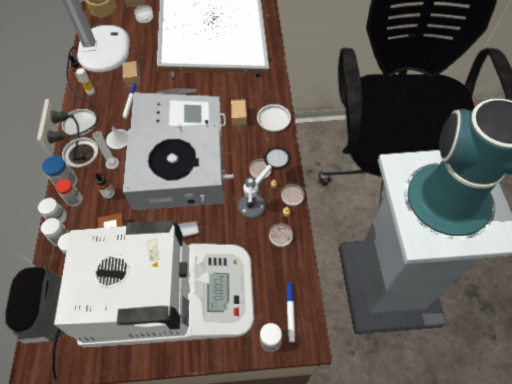

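Top view: stand at about (262,182), lens at (291,202), dishes at (233,204), (269,217) and (297,189), with small brass weights between them. I'll zoom in on both views to find the seeds.

Run:
```python
from h import *
a=cv2.imread("pics/top0.png")[160:235,210:320]; b=cv2.imread("pics/side0.png")[140:250,225:315]
cv2.imwrite("pics/z.png",np.hstack([cv2.resize(a,(440,300),interpolation=cv2.INTER_CUBIC),cv2.resize(cv2.copyMakeBorder(b,0,0,0,0,0),(360,440),interpolation=cv2.INTER_CUBIC)[:300]]))
cv2.imwrite("pics/z1.png",cv2.resize(a,(770,525),interpolation=cv2.INTER_CUBIC))
cv2.imwrite("pics/z2.png",cv2.resize(b,(450,550),interpolation=cv2.INTER_CUBIC))
```

```text
(no output)
```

View pics/z1.png

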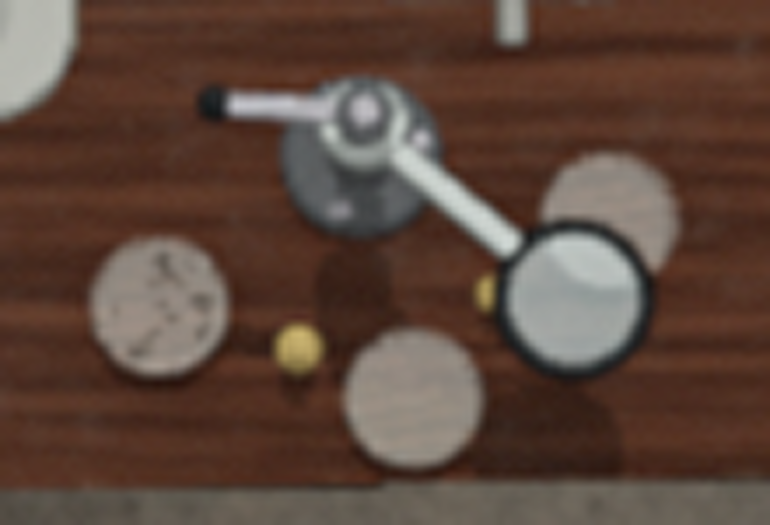

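View pics/z2.png

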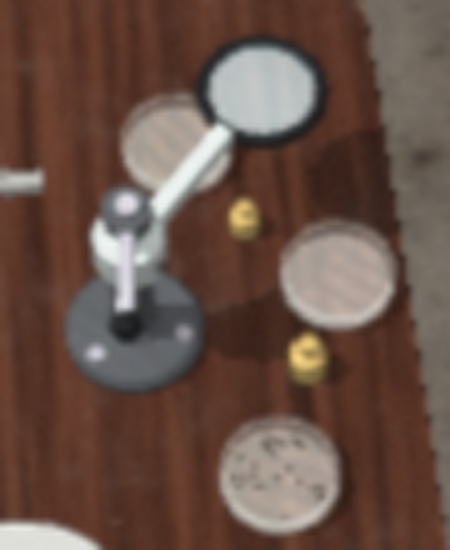

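The zooms show the seeds in the left dish at top (232.7,203.8), the lens at (292,202.6), the clamp ball at (240.4,174.6), and the nut at (262.1,176). I'll turn these into positions from both views.

Run:
```python
from h import *
T=env.calibration("top");S=env.calibration("side")
it=lambda x,y:(210+x/7-.43,160+y/7-.43); si=lambda x,y:(225+x/5-.4,140+y/5-.4)
M={"seed":((159,307),(280,474),.008),"d2":((414,398),(338,274),.008),"foot":((361,157),(135,331),.008),"lens":((574,298),(263,90),.09),
"ball":((213,102),(125,324),.122),"nut":((365,110),(127,204),.132),"d3":((611,222),(176,143),.008),"w1":((298,349),(308,357),.012),"w2":((488,294),(244,217),.012)}
P={}
for k,(a,b,z) in M.items():
    p=onplane(T,*it(*a),z);q=onplane(S,*si(*b),z); P[k]=(p+q)/2; print(k,p.round(4),q.round(4))
    o1,d1=ray(T,*it(*a));o2,d2=ray(S,*si(*b)); A=np.c_[d1,-d2]; s=np.linalg.lstsq(A,o2-o1,rcond=None)[0]; print("   tri",((o1+d1*s[0]+o2+d2*s[1])/2).round(4))
ax=(P["nut"]+P["foot"])/2
for k in P: v=(P[k]-ax)[:2]; print(k,np.hypot(*v).round(4),np.degrees(np.arctan2(v[1],v[0])).round(1))
```

```text
seed [0.4525 0.0681 0.008 ] [0.4556 0.0688 0.008 ]
   tri [0.4541 0.0679 0.0051]
d2 [ 0.4099 -0.0464  0.008 ] [ 0.4125 -0.0452  0.008 ]
   tri [ 0.4111 -0.0469  0.0044]
foot [ 0.5198 -0.0242  0.008 ] [ 0.5233 -0.0201  0.008 ]
   tri [ 0.5222 -0.0246 -0.0011]
lens [ 0.4463 -0.1119  0.09  ] [ 0.4478 -0.1116  0.09  ]
   tri [ 0.4471 -0.1123  0.0886]
ball [0.5266 0.0381 0.122 ] [0.5287 0.0374 0.122 ]
   tri [0.5277 0.0378 0.122 ]
nut [ 0.5207 -0.0244  0.132 ] [ 0.5233 -0.0226  0.132 ]
   tri [ 0.5223 -0.0248  0.1279]
d3 [ 0.4885 -0.1373  0.008 ] [ 0.4923 -0.1363  0.008 ]
   tri [ 0.4906 -0.1382  0.0041]
w1 [0.4324 0.0055 0.012 ] [0.4344 0.0053 0.012 ]
   tri [0.4334 0.0052 0.0111]
w2 [ 0.456  -0.0805  0.012 ] [ 0.4595 -0.0828  0.012 ]
   tri [ 0.4578 -0.081   0.0138]
seed 0.1137 126.6
d2 0.113 -168.3
foot 0.0007 107.2
lens 0.1161 -130.0
ball 0.0609 84.5
nut 0.0007 -72.8
d3 0.1183 -105.4
w1 0.0928 162.3
w2 0.0869 -137.4
```

Request:
move_arm(
  increments="0 0 0 0 0 6 0;0 0 0 0 0 6 0;0 0 0 0 0 6 0;0 0 0 0 0 6 0;-3 -1.45 0 0 0 0 0;-3 -1.45 0 0 0 0 0;-3 -1.45 0 0 0 0 0;-3 -1.45 0 0 0 0 0",
  squeeze=40,
)

```text
time_s: 0.77
tool_pos: [0.24, 0.526, 0.2304]
tool_rot: [-0.0, 0.341, 0.94, -0.001]
force: [0.6, -0.3, 0.7]
opening: 0.0001
grasp_force: 0.0
```

Request:
move_arm(
  increments="-3 -1.45 0 0 0 0 0;-3 -1.45 0 0 0 0 0;-3 -1.45 0 0 0 0 0;-3 -1.45 0 0 0 0 0;-3 -1.45 0 0 0 0 0;-3 -1.45 0 0 0 0 0;-3 -1.45 0 0 0 0 0;-3 -1.45 0 0 0 0 0",
)

```text
time_s: 1.43
tool_pos: [0.3496, 0.283, 0.2309]
tool_rot: [-0.0, 0.341, 0.94, -0.0]
force: [0.9, 0.2, 0.6]
opening: -0.0002
grasp_force: 0.0
```

Run:
```python
from h import *
# height of the grey box in front of the stand, from first depth pictures
T=env.calibration("top");d=np.load("topd.npy")
for u,v in [(300,150),(270,150),(282,162),(240,125),(200,160)]:
    o,r=ray(T,u,v); R=np.array(T["R"]); print((u,v),(o+r/(R@r)[2]*d[v,u]).round(3))
print(env.sense()["tool_pos"],env.sense()["tool_rot"])
```

```text
(300, 150) [ 0.6   -0.14   0.105]
(270, 150) [ 0.601 -0.051  0.104]
(282, 162) [ 0.574 -0.089  0.055]
(240, 125) [ 0.711  0.042 -0.002]
(200, 160) [0.584 0.164 0.056]
[0.34957319 0.28295301 0.23090239] [-9.73789994e-05  3.41162113e-01  9.40004448e-01 -2.03971589e-04]
```

Request:
move_arm(
  increments="-3 -1.45 0 0 0 0 0;-3 -1.45 0 0 0 0 0;-3 -1.45 0 0 0 0 0;-3 -1.45 0 0 0 0 0;-3 -1.45 0 0 0 0 0;-3 -1.45 0 0 0 0 0;-3 -1.45 0 0 0 0 0;-3 -1.45 0 0 0 0 0",
)

```text
time_s: 2.1
tool_pos: [0.4592, 0.04, 0.231]
tool_rot: [-0.0, 0.341, 0.94, -0.0]
force: [0.8, 0.6, -0.0]
opening: -0.0001
grasp_force: 0.0
```

Request:
move_arm(
  increments="-3 -1.45 0 0 0 0 0;-3 -1.45 0 0 0 0 0;-3 -1.45 0 0 0 0 0;-3 -1.45 0 0 0 0 0;0 0 0 0 0 0 0;0 0 0 0 0 0 0",
)

```text
time_s: 2.6
tool_pos: [0.514, -0.0811, 0.2306]
tool_rot: [-0.001, 0.343, 0.939, -0.0]
force: [-1.0, 0.2, -0.2]
opening: 0.0004
grasp_force: 0.0
```

Request:
move_arm(
  increments="0 0 3 0 0 0 0;0 0 3 0 0 0 0;0 0 3 0 0 0 0;0 0 3 0 0 0 0;0 0 1.5 0 0 0 0;0 0 1.5 0 0 0 0;0 0 0 0 0 0 0;0 0 0 0 0 0 0",
)

```text
time_s: 3.27
tool_pos: [0.5126, -0.0784, 0.0804]
tool_rot: [-0.002, 0.341, 0.94, -0.0]
force: [0.3, 0.3, 0.2]
opening: 0.0002
grasp_force: 0.0
```

Run:
```python
from h import *
p,d=env.grab_frame("side"); cv2.imwrite("pics/s1.png",cv2.resize(p[110:270,200:330],(520,640)[:2] if 0 else (487,600),interpolation=cv2.INTER_CUBIC))
```

```text
(no output)
```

View pics/s1.png

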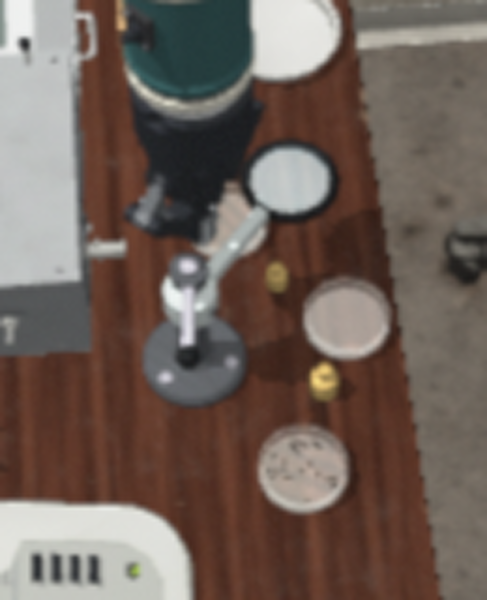

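The fingers are closed and beside the arm, clear of the ring and hub. Next comes the swing along an arc about the post.

Request:
move_arm(
  increments="0.6 0 0 0 0 0 0;0.6 0 0 0 0 0 0;0.253 -0.077 0 0 0 3 0;0.253 -0.077 0 0 0 3 0;0.253 -0.077 0 0 0 3 0;0.253 -0.077 0 0 0 3 0;0.253 -0.077 0 0 0 3 0;0.253 -0.077 0 0 0 3 0",
)

```text
time_s: 3.98
tool_pos: [0.4917, -0.0645, 0.0826]
tool_rot: [0.002, 0.485, 0.874, -0.0]
force: [0.4, -3.4, -1.0]
opening: -0.0002
grasp_force: 1.3
```

Request:
move_arm(
  increments="0.253 -0.077 0 0 0 3 0;0.253 -0.077 0 0 0 3 0;0.253 -0.077 0 0 0 3 0;0.253 -0.077 0 0 0 3 0;0.253 -0.077 0 0 0 3 0;0.253 -0.077 0 0 0 3 0;0.253 -0.077 0 0 0 3 0;0.253 -0.077 0 0 0 3 0",
)

```text
time_s: 4.65
tool_pos: [0.4779, -0.048, 0.0825]
tool_rot: [0.001, 0.656, 0.755, -0.0]
force: [-1.8, -2.8, 0.8]
opening: -0.0002
grasp_force: 1.3
```

```bash
cat > pose.py <<'E'
from h import *
import sys
s=env.sense(); w,x,y,z=s["tool_rot"]; p=s["tool_pos"]; ang=np.degrees(np.arctan2(2*(x*y+w*z),1-2*(y*y+z*z)))
v=(p-[.522,-.024,0])[:2]; c,si=np.cos(np.radians(ang)),np.sin(np.radians(ang))
print("t",s["time_s"],"p",p.round(4),"xang",ang.round(1),"axis in tool xy mm",(-1e3*(v@[c,si])).round(1),(-1e3*(v@[si,-c])).round(1),"F",s["force"].round(1))
E
python3 pose.py
```

```text
t 4.65 p [ 0.4779 -0.048   0.0825] xang 98.0 axis in tool xy mm 17.7 47.0 F [-1.8 -2.8  0.8]
```

Request:
move_arm(
  increments="0.253 -0.077 0 0 0 3 0;0.253 -0.077 0 0 0 3 0;0.253 -0.077 0 0 0 3 0;0.253 -0.077 0 0 0 3 0;0.253 -0.077 0 0 0 3 0;0.253 -0.077 0 0 0 3 0;0.253 -0.077 0 0 0 3 0;0.253 -0.077 0 0 0 3 0",
)

```text
time_s: 5.32
tool_pos: [0.4722, -0.0274, 0.0823]
tool_rot: [0.0, 0.799, 0.602, -0.0]
force: [-1.7, -2.0, 0.6]
opening: -0.0
grasp_force: 1.3
```

Request:
move_arm(
  increments="0.253 -0.077 0 0 0 3 0;0.253 -0.077 0 0 0 3 0;0.253 -0.077 0 0 0 3 0;0.253 -0.077 0 0 0 3 0;0.253 -0.077 0 0 0 3 0;0.253 -0.077 0 0 0 3 0;0.253 -0.077 0 0 0 3 0;0 0 0 0 0 0 0",
)

```text
time_s: 5.98
tool_pos: [0.4748, -0.0087, 0.0821]
tool_rot: [0.0, 0.895, 0.446, -0.0]
force: [-1.4, -1.0, 0.1]
opening: -0.0002
grasp_force: 0.6
```

```bash
python3 pose.py
python3 - <<'E'
from h import *
p,d=env.grab_frame("side");q,d=env.grab_frame("top"); f=lambda a:cv2.resize(a,None,fx=5,fy=5,interpolation=cv2.INTER_CUBIC)
cv2.imwrite("pics/s2.png",np.hstack([f(p[150:250,240:315]),f(q[150:250,205:285])]))
E
```

```text
t 5.9833 p [ 0.4748 -0.0087  0.0821] xang 53.0 axis in tool xy mm 16.1 46.9 F [-1.4 -1.   0.1]
```

View pics/s2.png

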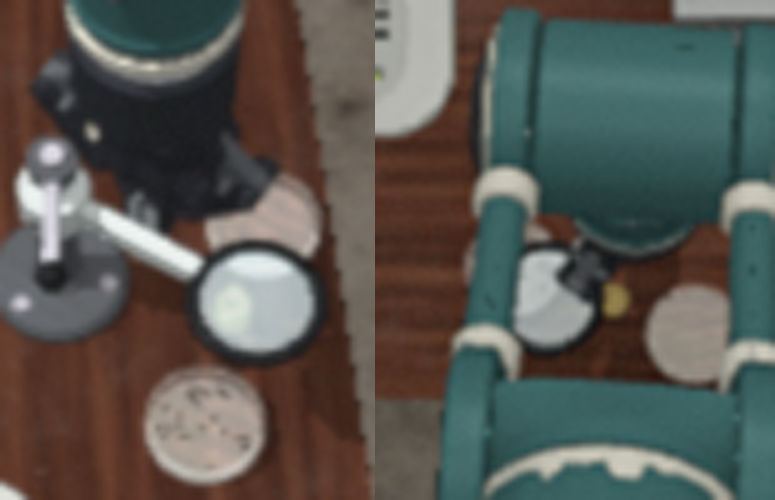

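The side view shows the lens at (291,209.8), still short of the seed dish at (281,234.5). I'll compute what remains.

Run:
```python
from h import *
S=env.calibration("side"); f=lambda x,y:(240+x/5-.4,150+y/5-.4)
l=onplane(S,*f(257,301),.09); d=onplane(S,*f(205,425),.008); n=onplane(S,*f(51,155),.132)
print(l,d,n)
for a in (n,[.522,-.024,0],[.523,-.0225,0]):
    g=lambda p:(np.degrees(np.arctan2(p[1]-a[1],p[0]-a[0]))%360, np.hypot(p[1]-a[1],p[0]-a[0])); print(g(l),g(d))
```

```text
[0.42978959 0.04351938 0.09      ] [0.45560907 0.0693363  0.008     ] [ 0.52384024 -0.02211039  0.132     ]
(np.float64(145.09216092994484), np.float64(0.11468562309989734)) (np.float64(126.7277413465795), np.float64(0.1140964062480362))
(np.float64(143.7872308510006), np.float64(0.11428747777663156)) (np.float64(125.4245750035252), np.float64(0.11454004147922593))
(np.float64(144.69069350757016), np.float64(0.1142223281628379)) (np.float64(126.27180892235268), np.float64(0.11390980663534819))
```

Request:
move_arm(
  increments="0.253 -0.077 0 0 0 3 0;0.253 -0.077 0 0 0 3 0;0.253 -0.077 0 0 0 3 0;0.253 -0.077 0 0 0 3 0;0.253 -0.077 0 0 0 3 0;0.253 -0.077 0 0 0 3 0;0 0 0 0 0 0 0;0 0 0 0 0 0 0",
)

```text
time_s: 6.75
tool_pos: [0.4828, 0.005, 0.0815]
tool_rot: [0.0, 0.953, 0.303, 0.0]
force: [-1.4, 0.5, -0.2]
opening: 0.0005
grasp_force: 0.4
```

Request:
move_arm(
  increments="0 0 0 0 0 0 0;-1 0 0 0 0 0 0;-1 0 0 0 0 0 0;0 0 -3 0 0 0 0;0 0 -3 0 0 0 0;0 0 -3 0 0 0 0;0 0 0 0 0 0 0;0 0 0 0 0 0 0",
)

```text
time_s: 7.42
tool_pos: [0.4677, -0.0073, 0.1737]
tool_rot: [0.001, 0.954, 0.301, 0.003]
force: [-0.2, -0.1, -0.2]
opening: 0.0001
grasp_force: 0.0
```

```bash
python3 pose.py
python3 - <<'E'
from h import *
p,d=env.grab_frame("side"); cv2.imwrite("pics/s3.png",cv2.resize(p[150:260,225:315],None,fx=5,fy=5,interpolation=cv2.INTER_CUBIC))
E
```

```text
t 7.4167 p [ 0.4677 -0.0073  0.1737] xang 35.1 axis in tool xy mm 34.8 44.9 F [-0.2 -0.1 -0.2]
```

View pics/s3.png

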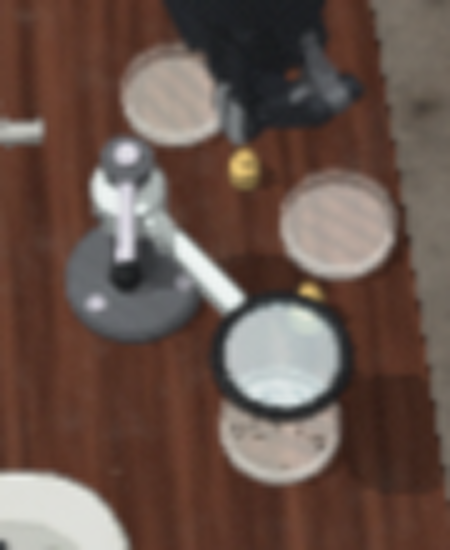

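Side view: lens centre at (281,220.8), with the lever undisturbed. I'll check the residual and plan the lever push.

Run:
```python
from h import *
S=env.calibration("side"); f=lambda x,y:(225+x/5-.4,150+y/5-.4)
l=onplane(S,*f(282,356),.09); d=onplane(S,*f(280,424),.008)
print(l,d,np.hypot(*(l-d)[:2]))
ax=np.array([.5225,-.0235])
s=env.sense();p=s["tool_pos"][:2]; 
la=np.radians(86); t=ax+.036*np.array([np.cos(la),np.sin(la)])+.030*np.array([-np.sin(la),np.cos(la)])
xa=np.radians(35.1); D=(t-p)*100; print("target",t,"in tool at 35.1deg cm",D@[np.cos(xa),np.sin(xa)],D@[np.sin(xa),-np.cos(xa)])
```

```text
[0.4569457  0.07090657 0.09      ] [0.45555148 0.06878239 0.008     ] 0.0025408685518901577
target [0.49508431 0.014505  ] in tool at 35.1deg cm 3.5948733613661594 -0.10836845729872714
```

Request:
move_arm(
  increments="0 0 0 0 0 -7 0;0 0 0 0 0 -7 0;0 0 0 0 0 -7 0;0 0 0 0 0 -7 0;0 0 0 0 0 -7 0;0 0 0 0 0 -7 0;0 0 0 0 0 -7 0;0 0 0 0 0 -7 0",
)

```text
time_s: 8.13
tool_pos: [0.4644, -0.0067, 0.1689]
tool_rot: [-0.002, 0.698, 0.716, -0.001]
force: [-0.2, 0.1, 0.0]
opening: 0.0001
grasp_force: 0.0
```

Request:
move_arm(
  increments="0 0 0 0 0 -7 0;0 0 0 0 0 -7 0;0 0 0 0 0 -7 0;0 0 0 0 0 -7 0;0 0 0 0 0 -7 0;0 0 0 0 0 -7 0;0 0 0 0 0 -7 0;0 0 0 0 0 -7 0",
)

```text
time_s: 8.8
tool_pos: [0.4645, -0.0067, 0.1689]
tool_rot: [-0.002, 0.28, 0.96, -0.0]
force: [0.2, 0.9, 0.1]
opening: -0.0002
grasp_force: 0.0
```

Request:
move_arm(
  increments="0 0 0 0 0 -7 0;0 0 0 0 0 -7 0;0 0 0 0 0 -7 0;0 0 0 0 0 -7 0;0 0 0 0 0 0 0;0 0 0 0 0 0 0",
)

```text
time_s: 9.3
tool_pos: [0.4649, -0.0067, 0.1696]
tool_rot: [-0.002, 0.045, 0.999, 0.0]
force: [-0.3, -0.6, -0.2]
opening: 0.0005
grasp_force: 0.0
```

```bash
python3 pose.py
```

```text
t 9.3 p [ 0.4649 -0.0067  0.1696] xang 174.9 axis in tool xy mm -58.4 -12.2 F [-0.3 -0.6 -0.2]
```

Request:
move_arm(
  increments="-1.4 1.2 0 0 0 0 0;-1.4 1.2 0 0 0 0 0;0 0 0 0 0 0 0;0 0 2 0 0 0 0;0 0 2 0 0 0 0;0 0 1.6 0 0 0 0;0 0 0 0 0 0 0;0 0 0 0 0 0 0",
)

```text
time_s: 9.97
tool_pos: [0.4945, 0.0147, 0.1139]
tool_rot: [-0.002, 0.044, 0.999, -0.0]
force: [-0.5, -0.6, 0.5]
opening: -0.0004
grasp_force: 0.0
```

```bash
python3 pose.py
python3 - <<'E'
from h import *
p,d=env.grab_frame("side"); cv2.imwrite("pics/s4.png",cv2.resize(p[150:260,225:315],None,fx=5,fy=5,interpolation=cv2.INTER_CUBIC))
E
```

```text
t 9.9667 p [0.4945 0.0147 0.1139] xang 175.0 axis in tool xy mm -30.8 -36.2 F [-0.5 -0.6  0.5]
```

View pics/s4.png

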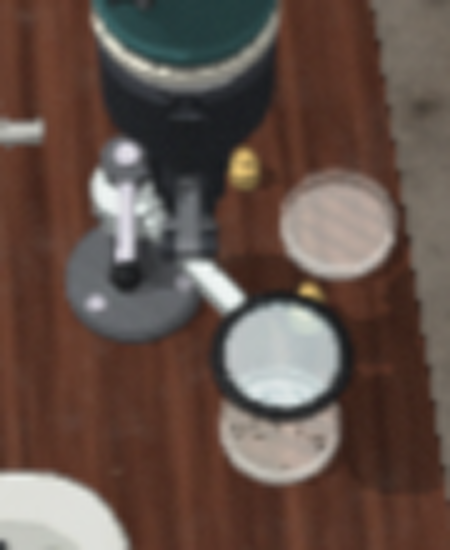

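The fingertips stand on the robot side of the lever, clear of its ball, and the lens is still over the seeds. Next I push the lever round.

Request:
move_arm(
  increments="-0.8 0 0 0 0 0 0;-0.8 0 0 0 0 0 0;-0.19 0.074 0 0 0 3 0;-0.19 0.074 0 0 0 3 0;-0.19 0.074 0 0 0 3 0;-0.19 0.074 0 0 0 3 0;-0.19 0.074 0 0 0 3 0;-0.19 0.074 0 0 0 3 0",
)

```text
time_s: 10.68
tool_pos: [0.525, 0.0153, 0.1163]
tool_rot: [-0.0, 0.2, 0.98, -0.0]
force: [-3.9, -0.4, 1.2]
opening: 0.0
grasp_force: 1.3
```

Request:
move_arm(
  increments="-0.19 0.074 0 0 0 3 0;-0.19 0.074 0 0 0 3 0;-0.19 0.074 0 0 0 3 0;-0.19 0.074 0 0 0 3 0;-0.19 0.074 0 0 0 3 0;-0.19 0.074 0 0 0 3 0;-0.19 0.074 0 0 0 3 0;-0.19 0.074 0 0 0 3 0",
)

```text
time_s: 11.35
tool_pos: [0.5406, 0.0121, 0.1161]
tool_rot: [-0.0, 0.399, 0.917, 0.0]
force: [-2.3, 1.0, 0.9]
opening: -0.0003
grasp_force: 1.2
```

```bash
python3 pose.py
```

```text
t 11.35 p [0.5406 0.0121 0.1161] xang 132.9 axis in tool xy mm -13.8 -38.2 F [-2.3  1.   0.9]
```

Request:
move_arm(
  increments="-0.19 0.074 0 0 0 3 0;-0.19 0.074 0 0 0 3 0;-0.19 0.074 0 0 0 3 0;-0.19 0.074 0 0 0 3 0;-0.1 0.037 0 0 0 1.5 0;-0.1 0.037 0 0 0 1.5 0;0 0 0 0 0 0 0",
)

```text
time_s: 11.93
tool_pos: [0.5488, 0.0077, 0.116]
tool_rot: [-0.001, 0.515, 0.857, 0.001]
force: [-4.9, 3.9, 3.3]
opening: -0.0002
grasp_force: 3.0
```

```bash
python3 pose.py
```

```text
t 11.9333 p [0.5488 0.0077 0.116 ] xang 118.0 axis in tool xy mm -15.5 -38.5 F [-4.9  3.9  3.3]
```

Request:
move_arm(
  increments="-0.15 0 0 0 0 0 0;-0.15 0 0 0 0 0 0;0 0 0 0 0 0 0;0 0 0 0 0 0 0",
)

```text
time_s: 12.27
tool_pos: [0.5489, 0.0074, 0.1159]
tool_rot: [-0.003, 0.515, 0.857, 0.002]
force: [-8.4, 11.8, 5.8]
opening: 0.0
grasp_force: 7.2
```

```bash
python3 pose.py
```

```text
t 12.2667 p [0.5489 0.0074 0.1159] xang 118.0 axis in tool xy mm -15.1 -38.5 F [-8.4 11.8  5.8]
```

The force climbs with no further motion, so the lever is at its stop. I'll back off along +x and lift away.

Request:
move_arm(
  increments="0.5 0 0 0 0 0 0;0.8 0 0 0 0 0 0;0.8 0 0 0 0 0 0;0 0 0 0 0 0 0;0 0 -3 0 0 0 0;0 0 -3 0 0 0 0;0 0 -4 0 0 0 0;0 0 -4 0 0 0 0",
)

```text
time_s: 12.93
tool_pos: [0.5397, 0.0223, 0.2561]
tool_rot: [-0.001, 0.514, 0.858, -0.001]
force: [1.4, 0.3, 1.0]
opening: 0.0003
grasp_force: 0.0
```

Request:
move_arm(
  increments="3 0 0 0 0 0 0;3 0 0 0 0 0 0;3 0 0 0 0 0 0;3 0 0 0 0 0 0;0 0 0 0 0 0 0;0 0 0 0 0 0 0",
)

```text
time_s: 13.43
tool_pos: [0.4837, 0.1293, 0.2557]
tool_rot: [0.001, 0.513, 0.858, 0.0]
force: [-0.3, -0.7, 1.0]
opening: 0.0002
grasp_force: 0.0
```

```bash
python3 pose.py
python3 - <<'E'
from h import *
p,d=env.grab_frame("side");q,d=env.grab_frame("top"); f=lambda a:cv2.resize(a,None,fx=4,fy=4,interpolation=cv2.INTER_CUBIC)
cv2.imwrite("pics/s5.png",np.hstack([f(p[140:260,220:315]),f(q[130:250,210:305])]))
E
```

```text
t 13.4333 p [0.4837 0.1293 0.2557] xang 118.2 axis in tool xy mm -153.2 -38.8 F [-0.3 -0.7  1. ]
```

View pics/s5.png

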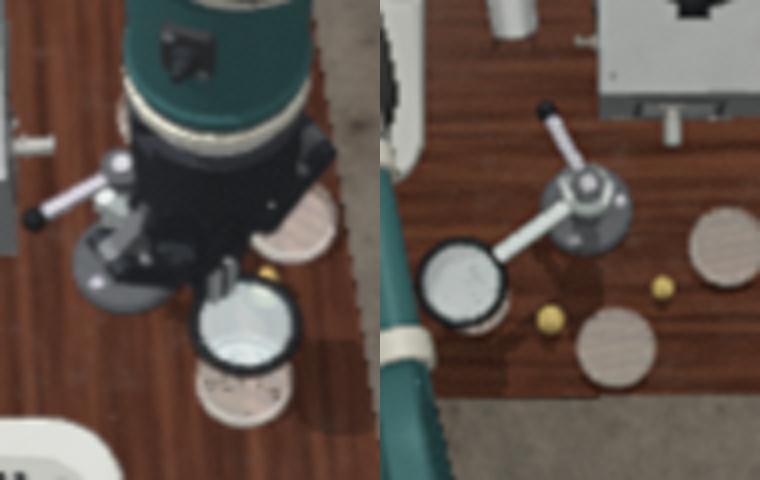

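The lens ring sits over the seed dish at (463,282) in the crop, the lever points about 30°, which matches its stop, and dishes and weights are in place. I'm handing in.

```bash
python3 -c "
from cell import env
print(env.finish_job())"
```

```text
the job is handed in; nothing more can be done
None
```

I pushed the lens over the seed dish (about 2.5 mm off centre when measured before the lever push), then pushed the clamp lever to its stop and handed the job in; the last pictures show the dishes and weights near the stand undisturbed, but no verdict came back.

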